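# Put the clean cutlery away by kind

## Robot

A 6-joint arm with a two-finger parallel gripper is mounted at the origin on the work surface. World frame = base frame: x ahead of the robot, y to its left, z up, the work surface at z = 0. Lengths are in m, angles in rad, forces in N, time in s.
With the tool pointing down it reaches from about 0.375 to 0.975 m from the base axis. Payload 3.8 kg.
Tool frame: the origin (TCP) lies midway between the tips of the shut fingers; the grasp point (between the pads) lies 19 mm behind it; z points along the fingers, y is the line along which they close (so a half turn about z gives the same grasp; the last joint's range is limited). The gripper opens to 85 mm and grips with 20 to 120 N. Pads are 22 mm wide; open, the fingers measure 114 mm over their backs; the gripper's body (76 mm by 85 mm) begins 54 mm behind the grasp point. The pads swing forward as they close: fully open they stand 13 mm farther back than shut.
Start: joints at [1.074, 0.264, 1.604, -0, 1.274, -0.037], TCP at [0.3, 0.605, 0.231] pointing down, gripper open.
Joint ranges: [-2.63, 2.63], [-0.94, 2.18], [0.31, 2.57], [-1.31, 4.45], [0, 2.66], [-2.55, 2.55]. Speed limits (rad/s): [2.57, 2.57, 3.14, 3.14, 3.14, 3.14].

## Interface

Orientations are given as a rotation vector (axis times angle).
In Python, from workcell import status, read_camera, workorder, masks_of gives the robot as it stands.
- The arm moves only by the tool drive_tool, never from a script. Its argument "rows" is a list of rows, each a list of 7 numbers: the turn, a rotation vector about the tool's x, y, z in degrees, then the shift along the tool's x, y, z in m, then the opening, from 0 (shut) to 1 (fully open). In form: [[ax, ay, az, tx, ty, tz, claw], ...]. A call has 1 to 8 rows; each row shifts and turns the commanded pose from where the row before left it, along the tool's axes as they then stand; what a row does not reach is not made up. A row lasts 1/12 s, in which the tool goes at most 41.7 mm and 7.16 degrees, less where a joint would pass 70% of its speed; a pose out of reach is approached as far as the arm can. A call is refused whole if a number of a shift passes 0.0417 or a number of a turn 7.16, either way. A call with a gripper value outside its range is refused whole. The fingers move at their own pace and stop on an object; "force" is the grip in N (left out, the last holds). Time passes only in rows, so rows that do not move let the fingers close. It gives the time, the measured TCP pose, the force, the opening and the grip force at its end, in the units of the state.
- status.read_state(): the state, without advancing time (a new reading comes with each control period).
- read_camera(name): name is "side" or "top" or "wrist"; returns a dict with "color" (384x512x3 uint8, red, green, blue), "intrinsics" (3x3 intrinsics, pixels), "world_from_camera" (4x4, takes a point from camera to world coordinates); the wrist camera has in their place "mount" (4x4, takes a point from camera to tool coordinates, whose origin is the TCP and whose axes are the flange's). Camera axes: x right, y up, looking along -z (the intrinsics and any distortion apply to the point x, -y, -z); pixel columns grow to the right and rows downward; lengths in m; the calibration is good to about 2 mm. A picture is of the moment at which its call begins: read the wrist's pose just before it. There is no depth.
- workorder.finish_job(): hands the job in; it is judged then, once.
Trained networks look in a picture, given as the dict that the camera call returned (one of the last four; its "shot" number tells which), for a name from the list of things; names that differ only in an ending like _2 or _b are one class to them, and where a whole thing is asked for, a point or a joint stands for the part that bears it (a point fixed in the world has none). Each returns a list of dicts, best first, with "score" (0 to 1); they miss things now and then, are a little off and sometimes report something else, mostly with a low value. They report only what shows in the picture. A call takes as long as a camera call. They do not tell look-alikes from the thing itself.
- masks_of(picture, name): "mask" (384x512 bool, what is visible of it) and "bbox" ([left, top, right, bottom] in pixels, round what is visible of it).
The state is a dict: "time": time; "q": joint angles; "joint_vel": joint speeds; "joint_torque": joint torques, N m; "tool_pos": TCP position; "tcp_rot": TCP orientation; "wrist_force": force on the tool from outside, world axes, zero at the start; "torque": the same for the moment, N m; "width": opening from 0.0 (shut) to 1.0 (fully open); "grip_force": force on a finger pad.
Only numpy, scipy, OpenCV 4.12 (cv2) and the standard library are available. Lean on these libraries where they do the work, as an engineer would, in place of code of your own. Each camera call takes 0.05 s, during which the arm holds its last target. There are 200 camera calls.

## Task

Put away the four pieces of cutlery on the drying mat (dinner fork, table knife, tablespoon, teaspoon): each goes into the bin of the cutlery drawer that already holds a piece of its own kind. Each must lie flat in its bin, right way up and lengthwise, with its handle towards the drawer front (the side with the black cup pull) like the piece already there. Leave the mug and the pepper mill where they stand.

Things in the scene. Friction and masses are not known exactly. Their poses are not given: they have to be found in the camera images.
- fork: The loose steel dinner fork, 195 mm long (four tines, head 26 wide, handle 10 wide and 5 thick), right way up on the drying mat (dark grey, 4 mm thick, on the counter). Origin: half-way along it, level with the surface it lies on; x along it, handle at -x, z up. Grip from above across the handle at x = -20 mm, its underside 6 up there.
- knife: The loose steel table knife, 214 mm long (straight flat-lying handle 15 wide and 8 thick, blade 20 wide), right way up on the drying mat (dark grey, 4 mm thick, on the counter). Origin: half-way along it, level with the surface it lies on; x along it, handle at -x, z up. Grip from above across the handle at x = -20 mm.
- tablespoon: The loose steel tablespoon, 195 mm long (larger spoon, bowl 42 wide, 12 high, handle 10 wide and 5 thick), right way up on the drying mat (dark grey, 4 mm thick, on the counter). Origin: half-way along it, level with the surface it lies on; x along it, handle at -x, z up. Grip from above across the handle at x = -20 mm, its underside 6 up there.
- teaspoon: The loose steel teaspoon, 140 mm long (smaller spoon, bowl 30 wide, 10 high, handle 9 wide and 5 thick), right way up on the drying mat (dark grey, 4 mm thick, on the counter). Origin: half-way along it, level with the surface it lies on; x along it, handle at -x, z up. Grip from above across the handle at x = -20 mm, its underside 6 up there.
- fork_bin: Fixed open bamboo bin 250 x 94 x 40 mm (walls 2.5, floor 3) in the white drawer (floor 8 mm, walls 55, front 92 above the counter). A dinner fork lies in it, its line 22 mm to +y of the bin's; the -y half is free. Origin: underside, middle of the end nearest the drawer front (cup pull, -x side); x away from the front along the bin, its centre at x = 125 mm; z up.
- knife_bin: Fixed open bamboo bin 250 x 94 x 40 mm (walls 2.5, floor 3) in the white drawer (floor 8 mm, walls 55, front 92 above the counter). A table knife lies in it, its line 22 mm to +y of the bin's; the -y half is free. Origin: underside, middle of the end nearest the drawer front (cup pull, -x side); x away from the front along the bin, its centre at x = 125 mm; z up.
- tablespoon_bin: Fixed open bamboo bin 250 x 94 x 40 mm (walls 2.5, floor 3) in the white drawer (floor 8 mm, walls 55, front 92 above the counter). A tablespoon lies in it, its line 22 mm to +y of the bin's; the -y half is free. Origin: underside, middle of the end nearest the drawer front (cup pull, -x side); x away from the front along the bin, its centre at x = 125 mm; z up.
- teaspoon_bin: Fixed open bamboo bin 185 x 94 x 40 mm (walls 2.5, floor 3) in the white drawer (floor 8 mm, walls 55, front 92 above the counter). A teaspoon lies in it, its line 22 mm to +y of the bin's; the -y half is free. Origin: underside, middle of the end nearest the drawer front (cup pull, -x side); x away from the front along the bin, its centre at x = 92.5 mm; z up.
- mug: White ceramic mug, 82 mm across and 92 mm high, standing to one side of the work. A bystander. Origin: centre of its underside, z up.
- mill: Wooden pepper mill, 58 mm across and 178 mm high, standing beyond the drawer and the mat. A bystander. Origin: centre of its underside, z up.
Mind the look-alikes: they are no part of the job. What is shaped like the teaspoon but red is not meant.

How it is judged:
At the end, for the whole second after the job is handed in: Each loose piece lies in its own kind's bin, handle to the drawer front: middle within 30 mm lengthwise and 40 mm sideways of the bin's centre, under 24 mm above its underside, within 0.25 rad of the bin's line, 0.15 of level, 0.6 of upright, at rest. Mug and mill moved under 20 mm, upright (x of fork in the frame of fork_bin between 0.095 and 0.155 m and y of fork in the frame of fork_bin between -0.04 and 0.04 m and z of fork in the frame of fork_bin below 0.024 m and angle between the x axis of fork and the x axis of fork_bin, either way round below 0.25 rad and x of fork_bin in the frame of fork below 0 m and angle between fork's own x axis and vertical between 1.42 and 1.72 rad and angle between each of fork, knife, tablespoon, teaspoon's own z axis and vertical below 0.6 rad and linear speed of each of fork, knife, tablespoon, teaspoon below 0.02 m/s and angular speed of each of fork, knife, tablespoon, teaspoon below 0.2 rad/s and x of knife in the frame of knife_bin between 0.095 and 0.155 m and y of knife in the frame of knife_bin between -0.04 and 0.04 m and z of knife in the frame of knife_bin below 0.024 m and angle between the x axis of knife and the x axis of knife_bin, either way round below 0.25 rad and x of knife_bin in the frame of knife below 0 m and angle between knife's own x axis and vertical between 1.42 and 1.72 rad and x of tablespoon in the frame of tablespoon_bin between 0.095 and 0.155 m and y of tablespoon in the frame of tablespoon_bin between -0.04 and 0.04 m and z of tablespoon in the frame of tablespoon_bin below 0.024 m and angle between the x axis of tablespoon and the x axis of tablespoon_bin, either way round below 0.25 rad and x of tablespoon_bin in the frame of tablespoon below 0 m and angle between tablespoon's own x axis and vertical between 1.42 and 1.72 rad and x of teaspoon in the frame of teaspoon_bin between 0.0625 and 0.1225 m and y of teaspoon in the frame of teaspoon_bin between -0.04 and 0.04 m and z of teaspoon in the frame of teaspoon_bin below 0.024 m and angle between the x axis of teaspoon and the x axis of teaspoon_bin, either way round below 0.25 rad and x of teaspoon_bin in the frame of teaspoon below 0 m and angle between teaspoon's own x axis and vertical between 1.42 and 1.72 rad and distance of each of mug, mill from where it was at the start of the episode below 0.02 m); the robot touches nothing.
It fails at once if the mug is shoved or knocked over (distance of mug from where it was at the start of the episode above 0.02 m or angle between mug's own z axis and vertical above 0.3 rad).
It fails at once if the pepper mill is shoved or knocked over (distance of mill from where it was at the start of the episode above 0.02 m or angle between mill's own z axis and vertical above 0.3 rad).
It also fails if it takes over 131 s, if anything falls off the work surface, if the arm or the gripper's body presses on something with over 40 N, if the wrist force passes 120 N, or if a joint passes its speed limit or range.

## Working session

There is one attempt and no reset: what is moved stays moved. The work goes in short steps, Python scripts to look and compute and a tool call to move; the robot and the scene stay as the last step left them, time stands still between calls to the robot, and variables do not carry over. Pictures are saved under pics/ and viewed, at most 14 in all, crops included, and the job is handed in when it is done.

Besides the shell and the picture viewer there is one more tool, called after "Call:" by a JSON object that holds its "op" and its "data". drive_tool: Moves the arm, as the interface text tells. Its arguments: {"type":"object","properties":{"rows":{"type":"array"},"force":{"type":"number"}},"required":["rows"]}

```bash
mkdir -p pics; ls; cat > h.py <<'E'
import numpy as np, cv2
from workcell import status, read_camera, workorder, masks_of
from scipy.spatial.transform import Rotation as R
def save(p,n): cv2.imwrite('pics/'+n,cv2.cvtColor(p['color'],cv2.COLOR_RGB2BGR))
def w2c(p,s=None):
    if 'world_from_camera' in p: return np.array(p['world_from_camera'])
    T=np.eye(4);T[:3,:3]=R.from_rotvec(s['tcp_rot']).as_matrix();T[:3,3]=s['tool_pos'];return T@np.array(p['mount'])
def pix2w(p,uv,z,s=None):
    T=w2c(p,s);K=np.array(p['intrinsics']);uv=np.atleast_2d(uv).astype(float)
    d=np.c_[(uv[:,0]-K[0,2])/K[0,0],-(uv[:,1]-K[1,2])/K[1,1],-np.ones(len(uv))]@T[:3,:3].T
    o=T[:3,3];return o+d*((z-o[2])/d[:,2])[:,None]
E
python3 - <<'E'
from h import *
s=status.read_state();print(s)
p=read_camera('top');save(p,'top0.png');print({k:v for k,v in p.items() if k!='color'})
for n in ['fork','knife','tablespoon','teaspoon','fork_bin','knife_bin','tablespoon_bin','teaspoon_bin','mug','mill']:
    for m in masks_of(p,n):
        v,u=np.nonzero(m['mask']); 
        print(n,round(m['score'],2),np.round(m['bbox']),len(u),np.round(pix2w(p,[u.mean(),v.mean()],0.01)[0,:2],3))
q=read_camera('side');save(q,'side0.png')
E
```

```text
pics
{'time': 0.0, 'q': array([ 1.07411803e+00,  2.64746645e-01,  1.60538351e+00, -1.73792630e-05,
        1.27369980e+00, -3.68890011e-02]), 'joint_vel': array([ 0.00060924,  0.00059562,  0.00029129,  0.00017013, -0.00081868,
       -0.00178379]), 'joint_torque': array([ 9.67317028e-04, -5.15091741e+01, -3.67327523e+01, -3.49309266e-05,
        1.26078946e-02,  1.73887707e-05]), 'tool_pos': array([0.29918685, 0.60425112, 0.22996128]), 'tcp_rot': array([-0.71575128, -3.05837997,  0.00339628]), 'wrist_force': array([-0.64789042,  0.88047769, -0.63852269]), 'torque': array([ 0.02712423, -0.04184848,  0.02014101]), 'grip_force': 0.0, 'width': 1.0005479343520307}
{'intrinsics': array([[451.88490432,   0.        , 251.31604384],
       [  0.        , 451.88490432, 196.10690901],
       [  0.        ,   0.        ,   1.        ]]), 'world_from_camera': array([[-0.00783385,  0.99872569, -0.04985615,  0.47391224],
       [-0.99988447, -0.00717398,  0.01340076,  0.01751339],
       [ 0.01302602,  0.04995537,  0.9986665 ,  1.47184321],
       [ 0.        ,  0.        ,  0.        ,  1.        ]]), 'shot': 1}
fork 0.7 [278. 178. 286. 230.] 195 [ 0.52  -0.104]
knife 0.89 [337. 171. 354. 234.] 327 [ 0.541 -0.305]
knife 0.72 [277. 178. 288. 235.] 248 [ 0.499 -0.103]
tablespoon 0.66 [371. 166. 386. 224.] 278 [ 0.581 -0.41 ]
teaspoon 0.72 [326. 259. 336. 304.] 178 [ 0.252 -0.254]
teaspoon 0.67 [226.  98. 231. 138.] 147 [0.821 0.069]
teaspoon 0.6 [310. 188. 319. 224.] 165 [ 0.499 -0.206]
teaspoon 0.34 [136. 168. 171. 252.] 2231 [0.509 0.311]
fork_bin 0.67 [102. 171. 138. 249.] 2428 [0.5  0.42]
knife_bin 0.72 [137. 168. 172. 251.] 2312 [0.513 0.312]
tablespoon_bin 0.93 [209. 168. 238. 248.] 2086 [0.512 0.084]
teaspoon_bin 0.62 [172. 189. 206. 249.] 1833 [0.474 0.202]
teaspoon_bin 0.5 [334. 166. 358. 234.] 400 [ 0.54  -0.306]
mug 0.9 [415. 220. 454. 252.] 939 [ 0.418 -0.603]
mill 0.89 [265. 110. 286. 137.] 428 [ 0.785 -0.081]
```

```bash
python3 - <<'E'
import cv2
a=cv2.imread('pics/top0.png');cv2.imwrite('pics/top0c.png',cv2.resize(a[90:310,85:465],None,fx=2.1,fy=2.1,interpolation=cv2.INTER_CUBIC))
E
```

```text
(no output)
```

View pics/top0c.png

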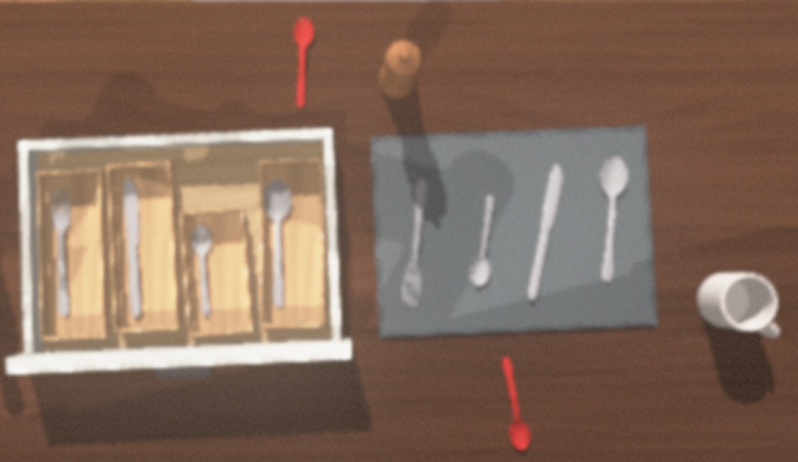

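View pics/side0.png

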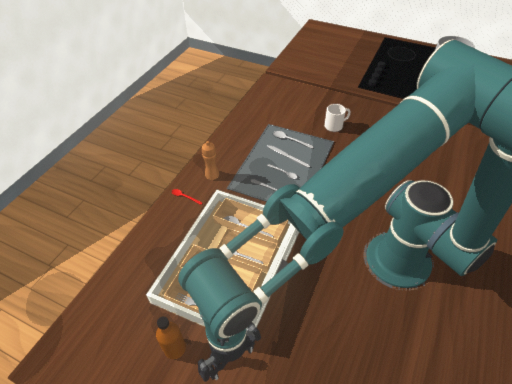

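The top crop shows the drawer on the left, with fork, knife, teaspoon and tablespoon bins from +y to -y. On the mat, left to right, are the fork, teaspoon, knife and tablespoon.

Candidates in full-image pixels:
- **Fork:** (281,208), tines towards the robot.
- **Teaspoon:** (315,205), bowl towards the robot. The red look-alikes at (331,282) and (229,118) are excluded.
- **Knife:** (346,203), direction still to be checked.
- **Tablespoon:** (377,195), bowl away from the robot.

The side view also shows a bottle beside the drawer, near the gripper. Next I'll do close checks with the wrist camera over the drawer and mat.

Call:
{"op": "drive_tool", "data": {"rows": [[0,0,-6.6,0,0,-0.025,1],[0,0,-6.6,0,0,-0.025,1],[0,0,-6.6,0,0,-0.025,1],[0,0,-6.6,0,0,-0.025,1],[0,0,0,0,0,-0.025,1],[0,0,0,0,0,-0.025,1],[0,0,0,0,0,-0.025,1],[0,0,0,0,0,-0.025,1]]}}

```text
time: 1.27
tool_pos: [0.2994, 0.6047, 0.4327]
tcp_rot: [-0.002, 3.141, 0.0]
wrist_force: [-0.7, 0.7, 0.3]
width: 1.001
grip_force: 0.0
```

Call:
{"op": "drive_tool", "data": {"rows": [[0,0,0,-0.025,-0.04,0,1],[0,0,0,-0.025,-0.04,0,1],[0,0,0,-0.025,-0.04,0,1],[0,0,0,-0.025,-0.04,0,1],[0,0,0,-0.025,-0.04,0,1],[0,0,0,-0.025,-0.04,0,1],[0,0,0,-0.025,-0.04,0,1],[0,0,0,-0.025,-0.04,0,1]]}}

```text
time: 1.93
tool_pos: [0.4771, 0.3205, 0.4316]
tcp_rot: [-0.002, 3.141, 0.001]
wrist_force: [1.1, 0.6, -0.7]
width: 1.001
grip_force: 0.0
```

Call:
{"op": "drive_tool", "data": {"rows": [[0,0,0,0,0,0,1],[0,0,0,0,0,0,1]]}}

```text
time: 2.1
tool_pos: [0.4776, 0.3204, 0.4315]
tcp_rot: [0.006, 3.141, 0.001]
wrist_force: [0.2, 0.6, 0.4]
width: 1.0
grip_force: 0.0
```

```bash
python3 - <<'E'
from h import *
s=status.read_state();p=read_camera('wrist');save(p,'w1.png');np.savez('w1.npz',K=p['intrinsics'],M=p['mount'],pos=s['tool_pos'],rot=s['tcp_rot'])
print(s['tool_pos'],s['tcp_rot'],s['q']);print(p['intrinsics'],p['mount'])
for n in ['fork','knife','tablespoon','teaspoon','fork_bin','knife_bin','tablespoon_bin','teaspoon_bin']:
    for m in masks_of(p,n): print(n,round(m['score'],2),np.round(m['bbox']))
E
```

```text
[0.47758106 0.32043496 0.43152424] [5.56747022e-03 3.14133756e+00 5.69087036e-04] [ 5.47548065e-01  1.65001801e-02  1.52445548e+00  1.78508250e-04
  1.60023451e+00 -1.01969833e+00]
[[325.05954352   0.         258.38377704]
 [  0.         325.05954352 186.85159074]
 [  0.           0.           1.        ]] [[ 2.05320276e-04  9.61370331e-01  2.75258143e-01  6.90577683e-02]
 [ 9.99999975e-01 -1.72507342e-04 -1.43417485e-04 -1.22393654e-04]
 [-9.03932642e-05  2.75258165e-01 -9.61370342e-01 -1.42520705e-01]
 [ 0.00000000e+00  0.00000000e+00  0.00000000e+00  1.00000000e+00]]
fork 0.88 [  8. 104.  28. 209.]
teaspoon 0.34 [217.  78. 286. 229.]
fork_bin 0.7 [286.  69. 349. 220.]
knife_bin 0.71 [218.  77. 286. 231.]
knife_bin 0.21 [ 34. 271.  74. 309.]
tablespoon_bin 0.89 [ 79.  80. 158. 234.]
teaspoon_bin 0.87 [148.  71. 222. 191.]
```

View pics/w1.png

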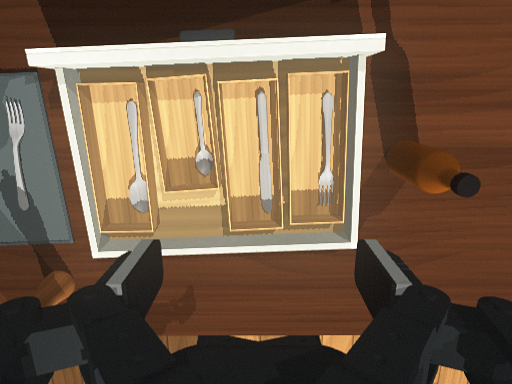

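The wrist view shows the drawer with its front at the top, so image up is -X and right is +Y. The pieces at u=137 (tablespoon), 203 (teaspoon), 264 (knife) and 326 (fork) all have their handles up. The bins, left to right, are tablespoon, teaspoon, knife and fork. Next is the mat.

Call:
{"op": "drive_tool", "data": {"rows": [[0,0,0,0.002,-0.0407,0,1],[0,0,0,0.002,-0.0407,0,1],[0,0,0,0.002,-0.0407,0,1],[0,0,0,0.002,-0.0407,0,1],[0,0,0,0.002,-0.0407,0,1],[0,0,0,0.002,-0.0407,0,1],[0,0,0,0.002,-0.0407,0,1],[0,0,0,0.002,-0.0407,0,1]]}}

```text
time: 3.22
tool_pos: [0.4602, -0.0045, 0.4316]
tcp_rot: [-0.004, 3.141, -0.0]
wrist_force: [0.8, 0.1, -0.1]
width: 1.0
grip_force: 0.0
```

Call:
{"op": "drive_tool", "data": {"rows": [[0,0,0,0.002,-0.0407,0,1],[0,0,0,0.002,-0.0407,0,1],[0,0,0,0.002,-0.0407,0,1],[0,0,0,0.002,-0.0407,0,1],[0,0,0,0.002,-0.0407,0,1],[0,0,0,0.002,-0.0407,0,1],[0,0,0,0,0,0,1],[0,0,0,0,0,0,1]]}}

```text
time: 3.88
tool_pos: [0.4487, -0.2489, 0.4306]
tcp_rot: [-0.004, -3.14, -0.001]
wrist_force: [0.1, 0.3, 0.0]
width: 1.0
grip_force: 0.0
```

```bash
python3 - <<'E'
from h import *
f=np.load('w1.npz');p1={'intrinsics':f['K'],'mount':f['M']};s1={'tool_pos':f['pos'],'tcp_rot':f['rot']}
B={'tbsp':[(78,84),(143,82),(157,231),(101,233)],'tea':[(149,79),(207,74),(218,189),(165,192)],'knife':[(219,82),(275,79),(283,229),(231,230)],'fork':[(289,73),(349,71),(344,220),(290,224)]}
for n,c in B.items():
    w=pix2w(p1,c,.048,s1)[:,:2];d=(w[2]+w[3]-w[0]-w[1])/2;l=np.hypot(*d)
    print(n,'centre',np.round(w.mean(0),3),'len',l.round(3),'wid',np.round(np.linalg.norm((w[1]+w[2]-w[0]-w[3])/2),3),'ang',np.degrees(np.arctan2(d[1],d[0])).round(1))
P={'tbsp':[(131,101),(141,213)],'tea':[(196,91),(205,174)],'knife':[(261,89),(267,213)],'fork':[(327,92),(326,206)]}
for n,c in P.items():
    w=pix2w(p1,c,.016,s1)[:,:2];d=w[1]-w[0];print(n,'piece mid',w.mean(0).round(3),np.hypot(*d).round(3),np.degrees(np.arctan2(d[1],d[0])).round(1))
s=status.read_state();p=read_camera('wrist');save(p,'w2.png');print(s['tool_pos'],s['tcp_rot'],s['q'])
np.savez('w2.npz',K=p['intrinsics'],M=p['mount'],pos=s['tool_pos'],rot=s['tcp_rot'])
for n in ['fork','knife','tablespoon','teaspoon']:
    for m in masks_of(p,n):
        v,u=np.nonzero(m['mask']);w=pix2w(p,np.c_[u,v],.012,s)[:,:2];c=w.mean(0);a=np.linalg.svd(w-c,full_matrices=False)[2][0];a=a*np.sign(a[0])
        t=(w-c)@a;b=(w-c)@[-a[1],a[0]]
        print(n,round(m['score'],2),np.round(m['bbox']),'mid',np.round(c+a*(t.max()+t.min())/2,3),'len',round(np.ptp(t),3),'ang',np.degrees(np.arctan2(a[1],a[0])).round(1),'wid by t',[round(np.ptp(b[(t>q)&(t<q+.02)])*1e3) for q in np.arange(t.min(),t.max()-.01,.02)])
E
```

```text
tbsp centre [0.516 0.093] len 0.249 wid 0.1 ang 0.1
tea centre [0.474 0.202] len 0.183 wid 0.09 ang 3.1
knife centre [0.513 0.31 ] len 0.248 wid 0.089 ang 3.3
fork centre [0.5   0.418] len 0.246 wid 0.093 ang 1.9
tbsp piece mid [0.518 0.107] 0.198 -1.1
tea piece mid [0.474 0.222] 0.141 3.3
knife piece mid [0.51 0.33] 0.217 2.8
fork piece mid [0.506 0.438] 0.199 2.6
[ 0.44871857 -0.2489493   0.43061017] [-4.05295747e-03 -3.14042646e+00 -1.42097503e-03] [-5.55171190e-01 -1.03476430e-01  1.64133202e+00  1.57887984e-04
  1.60520240e+00 -2.12338105e+00]
fork 0.66 [326. 118. 356. 222.] mid [ 0.516 -0.104] len 0.189 ang -5.4 wid by t [26, 29, 26, 12, 13, 12, 11, 15, 18]
fork 0.38 [214. 123. 244. 236.] mid [ 0.53  -0.303] len 0.211 ang -12.6 wid by t [15, 16, 17, 15, 16, 16, 18, 20, 20, 20, 14]
knife 0.87 [217. 123. 242. 236.] mid [ 0.529 -0.303] len 0.206 ang -12.6 wid by t [16, 16, 12, 13, 13, 15, 18, 18, 18, 16]
tablespoon 0.61 [162. 137. 184. 241.] mid [ 0.55  -0.405] len 0.193 ang -5.0 wid by t [16, 16, 14, 14, 9, 9, 22, 39, 41, 34]
tablespoon 0.36 [330. 119. 354. 222.] mid [ 0.515 -0.104] len 0.187 ang -5.6 wid by t [24, 23, 23, 9, 8, 8, 12, 15, 15]
teaspoon 0.92 [247.   0. 263.  65.] mid [ 0.288 -0.249] len 0.1 ang 9.3 wid by t [11, 8, 10, 10, 13]
teaspoon 0.89 [271. 139. 297. 214.] mid [ 0.518 -0.209] len 0.137 ang -9.3 wid by t [29, 31, 9, 9, 11, 11, 12]
teaspoon 0.64 [485.  94. 512. 208.] mid [0.483 0.177] len 0.204 ang 7.7 wid by t [26, 20, 24, 28, 31, 36, 40, 44, 47, 48]
```

View pics/w2.png

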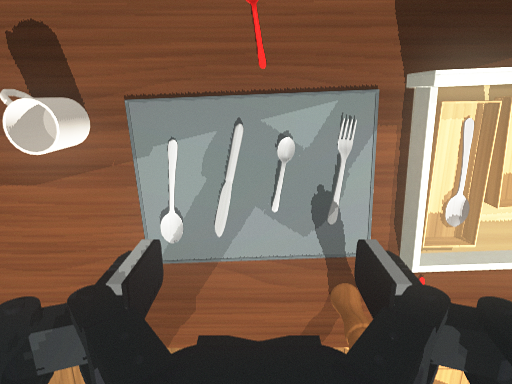

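The wrist view of the mat shows tablespoon (172,190) with the bowl to +X, knife (230,178), teaspoon (283,175) with the bowl to -X, and fork (343,168) with the tines to -X. The red spoon at (258,30) is off the mat. I'll go over the knife and check its direction in a close crop.

Call:
{"op": "drive_tool", "data": {"rows": [[0,0,0,-0.0305,-0.025,0,0.4],[0,0,0,-0.0305,-0.025,0,0.4],[0,0,6.3,0,0,0.04,0.4],[0,0,6.3,0,0,0.04,0.4],[0,0,0,0,0,0.04,0.4],[0,0,0,0,0,0.04,0.4],[0,0,0,0,0,0.04,0.4],[0,0,0,0,0,0,0.4]]}}

```text
time: 4.8
tool_pos: [0.5051, -0.2923, 0.221]
tcp_rot: [-0.338, -3.108, -0.012]
wrist_force: [-2.1, 0.4, -2.3]
width: 0.404
grip_force: 0.0
```

```bash
python3 - <<'E'
from h import *
a=cv2.imread('pics/w2.png');cv2.imwrite('pics/w2c.png',cv2.resize(a[100:250,140:370],None,fx=3.4,fy=3.4,interpolation=cv2.INTER_CUBIC))
s=status.read_state();p=read_camera('wrist');save(p,'w3.png');print(s['tool_pos'],s['tcp_rot'])
for n in ['knife']:
    for m in masks_of(p,n):
        v,u=np.nonzero(m['mask']);w=pix2w(p,np.c_[u,v],.012,s)[:,:2];c=w.mean(0);a=np.linalg.svd(w-c,full_matrices=False)[2][0];a=a*np.sign(a[0])
        t=(w-c)@a;b=(w-c)@[-a[1],a[0]]
        print(n,round(m['score'],2),np.round(m['bbox']),'mid',np.round(c+a*(t.max()+t.min())/2,3),'len',round(np.ptp(t),3),'ang',np.degrees(np.arctan2(a[1],a[0])).round(1),'wid by t',[round(np.ptp(b[(t>q)&(t<q+.02)])*1e3) for q in np.arange(t.min(),t.max()-.01,.02)])
E
```

```text
[ 0.50505045 -0.29225889  0.22103261] [-0.33781493 -3.10762749 -0.01230933]
knife 0.78 [245.  87. 261. 272.] mid [ 0.531 -0.303] len 0.211 ang -12.5 wid by t [15, 16, 14, 15, 15, 16, 18, 19, 20, 18, 14]
```

View pics/w2c.png

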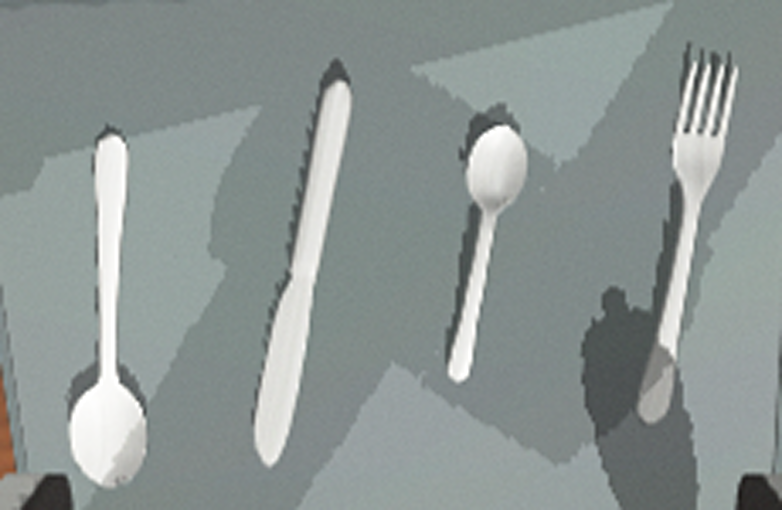

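View pics/w3.png

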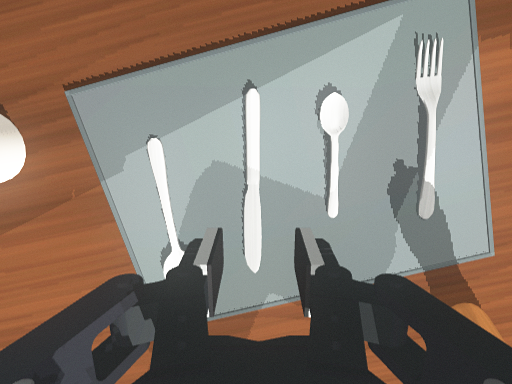

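The crop shows the knife blade at the bottom (+X) and the handle at the top (-X), so it goes straight in without a flip. All the other directions are as I assumed.

Call:
{"op": "drive_tool", "data": {"rows": [[0,0,0,0,0,0.04,0.4],[0,0,0,0,0,0.04,0.4],[0,0,0,0,0,0.04,0.4],[0,0,0,0,0,0,0.4],[0,0,0,0,0,0,0.4]]}}

```text
time: 5.32
tool_pos: [0.5108, -0.2973, 0.1129]
tcp_rot: [-0.342, -3.123, -0.0]
wrist_force: [0.6, 0.2, 0.2]
width: 0.398
grip_force: 0.0
```

Call:
{"op": "drive_tool", "data": {"rows": [[0,0,0,0,0,0.035,0.4],[0,0,0,0,0,0.035,0.4],[0,0,0,0,0,0.025,0.4],[0,0,0,0,0,0.012,0.4],[0,0,0,0,0,0,0.4],[0,0,0,0,0,0,0.4]]}}

```text
time: 5.82
tool_pos: [0.5126, -0.2989, 0.0074]
tcp_rot: [0.342, 3.119, -0.003]
wrist_force: [0.2, -0.9, 0.3]
width: 0.399
grip_force: 0.0
```

Call:
{"op": "drive_tool", "data": {"rows": [[0,0,0,0,0,0,0],[0,0,0,0,0,0,0],[0,0,0,0,0,0,0],[0,0,0,0,0,0,0],[0,0,0,0,0,0,0],[0,0,0,0,0,0,0]], "force": 60}}

```text
time: 6.32
tool_pos: [0.5128, -0.299, 0.008]
tcp_rot: [0.343, 3.117, -0.004]
wrist_force: [0.1, 0.7, 6.6]
width: 0.148
grip_force: 58.6
```

Call:
{"op": "drive_tool", "data": {"rows": [[0,0,0,0,0,-0.01,0],[0,0,0,0,0,-0.03,0],[0,0,0,0,0,-0.04,0],[0,0,0,0,0,-0.04,0],[0,0,0,0,0,-0.03,0],[0,0,0,0,0,0,0],[0,0,0,0,0,0,0]]}}

```text
time: 6.9
tool_pos: [0.5123, -0.2988, 0.1593]
tcp_rot: [0.342, 3.115, -0.006]
wrist_force: [0.1, -0.0, -1.4]
width: 0.143
grip_force: 58.8
```

```bash
python3 - <<'E'
from h import *
s=status.read_state();p=read_camera('wrist');save(p,'w4.png');print(s['tool_pos'],s['tcp_rot'],s['width'],s['grip_force'])
E
```

```text
[ 0.51231759 -0.29879916  0.15927731] [ 0.34237634  3.11540732 -0.00581752] 0.1425189053296759 58.755531907081604
```

View pics/w4.png

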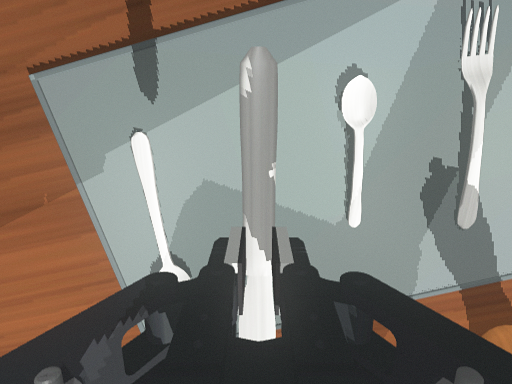

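The picture shows the knife held squarely between the fingers, with its handle towards -X. I'll carry it to the knife bin.

Call:
{"op": "drive_tool", "data": {"rows": [[0,0,-5.2,0,0,-0.02,0],[0,0,-5.2,0,0,-0.02,0],[0,0,-5.1,0,0,-0.02,0],[0,0,0,-0.0009,0.0393,0,0],[0,0,0,-0.0009,0.0393,0,0],[0,0,0,-0.0009,0.0393,0,0],[0,0,0,-0.0009,0.0393,0,0],[0,0,0,-0.0009,0.0393,0,0]]}}

```text
time: 7.62
tool_pos: [0.5024, -0.099, 0.2121]
tcp_rot: [0.08, -3.137, -0.002]
wrist_force: [1.1, 0.1, -1.4]
width: 0.141
grip_force: 58.8
```

Call:
{"op": "drive_tool", "data": {"rows": [[0,0,0,-0.0009,0.0393,0,0],[0,0,0,-0.0009,0.0393,0,0],[0,0,0,-0.0009,0.0393,0,0],[0,0,0,-0.0009,0.0393,0,0],[0,0,0,-0.0009,0.0393,0,0],[0,0,0,-0.0009,0.0393,0,0],[0,0,0,-0.0009,0.0393,0,0],[0,0,0,-0.0009,0.0393,0,0]]}}

```text
time: 8.28
tool_pos: [0.4934, 0.2148, 0.2121]
tcp_rot: [0.081, -3.137, 0.002]
wrist_force: [1.0, 0.0, -0.2]
width: 0.145
grip_force: 58.8
```

Call:
{"op": "drive_tool", "data": {"rows": [[0,0,0,-0.0009,0.0393,0,0],[0,0,0,-0.0009,0.0393,0,0],[0,0,0,0,0,0,0],[0,0,0,0,0,0,0],[0,0,0,0,0,0,0]]}}

```text
time: 8.7
tool_pos: [0.4919, 0.2913, 0.2123]
tcp_rot: [0.083, -3.137, 0.004]
wrist_force: [-0.3, -0.4, 0.1]
width: 0.145
grip_force: 58.9
```

```bash
python3 - <<'E'
from h import *
s=status.read_state();p=read_camera('wrist');save(p,'w5.png');print(s['tool_pos'],s['tcp_rot'],s['width'],s['grip_force'])
np.savez('w5.npz',K=p['intrinsics'],M=p['mount'],pos=s['tool_pos'],rot=s['tcp_rot'])
E
```

```text
[0.49191985 0.2912734  0.21232019] [ 0.08262131 -3.13713471  0.00378287] 0.1451112460221928 58.92669439315796
```

View pics/w5.png

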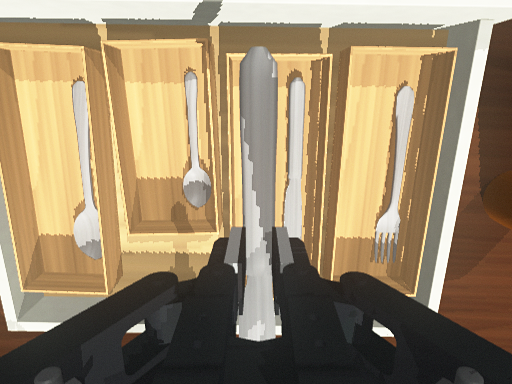

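The picture shows the knife over the knife bin, whose rim front edge runs from (228,55) to (332,55). The piece already there lies at u≈296. I'll recheck the bin lines.

```bash
python3 - <<'E'
from h import *
f=np.load('w5.npz');p1={'intrinsics':f['K'],'mount':f['M']};s1={'tool_pos':f['pos'],'tcp_rot':f['rot']}
print('rim kn',pix2w(p1,[(229,55),(331,55)],.048,s1)[:,:2].round(3).tolist())
print('rim fork',pix2w(p1,[(352,48),(456,48),(417,295)],.048,s1)[:,:2].round(3).tolist())
print('rim tea',pix2w(p1,[(104,42),(208,41),(128,235),(218,235)],.048,s1)[:,:2].round(3).tolist())
print('rim tb',pix2w(p1,[(83,45),(108,293),(22,293)],.048,s1)[:,:2].round(3).tolist())
for n,c in dict(kn=[(297,80),(294,200)],fork=[(405,88),(385,260)],tea=[(190,73),(198,205)],tb=[(79,82),(91,255)]).items():
    w=pix2w(p1,c,.018,s1)[:,:2];d=w[1]-w[0];print(n,w.round(3).tolist(),np.degrees(np.arctan2(d[1],d[0])).round(1))
E
```

```text
rim kn [[0.391, 0.26], [0.386, 0.349]]
rim fork [[0.38, 0.367], [0.375, 0.458], [0.622, 0.47]]
rim tea [[0.386, 0.15], [0.381, 0.241], [0.569, 0.161], [0.564, 0.253]]
rim tb [[0.39, 0.132], [0.638, 0.135], [0.643, 0.042]]
kn [[0.407, 0.324], [0.531, 0.332]] 3.4
fork [[0.409, 0.432], [0.598, 0.442]] 3.1
tea [[0.406, 0.219], [0.543, 0.227]] 3.4
tb [[0.421, 0.109], [0.61, 0.105]] -1.4
```

Call:
{"op": "drive_tool", "data": {"rows": [[0,0,0,0,0,0.04,0],[0,0,0,0,0,0.04,0],[0,0,0,0,0,0.04,0],[0,0,0,0,0,0.035,0],[0,0,0,0,0,0.025,0],[0,0,0,0,0,0.014,0],[0,0,0,0,0,0,0],[0,0,0,0,0,0,0]]}}

```text
time: 9.42
tool_pos: [0.4926, 0.29, 0.0194]
tcp_rot: [0.078, -3.138, 0.002]
wrist_force: [-0.4, 0.1, -0.8]
width: 0.142
grip_force: 64.4
```

Call:
{"op": "drive_tool", "data": {"rows": [[0,0,0,0,0,0,0.21],[0,0,0,0,0,0,0.21],[0,0,0,0,0,0,0.21],[0,0,0,0,0,0,0.21]]}}

```text
time: 9.75
tool_pos: [0.4942, 0.2925, 0.0218]
tcp_rot: [-0.081, 3.138, 0.002]
wrist_force: [-0.5, -0.6, -0.4]
width: 0.212
grip_force: 0.0
```

Call:
{"op": "drive_tool", "data": {"rows": [[0,0,0,0,0,-0.02,0.21],[0,0,0,0,0,-0.04,0.21],[0,0,0,0,0,-0.04,0.21],[0,0,0,0,0,-0.04,0.21],[0,0,0,0,0,-0.04,0.21],[0,0,0,0,0,-0.02,0.21],[0,0,0,0,0,0,0.21],[0,0,0,0,0,0,0.21]]}}

```text
time: 10.42
tool_pos: [0.4944, 0.2928, 0.2232]
tcp_rot: [-0.081, 3.136, 0.004]
wrist_force: [0.0, 0.2, -0.9]
width: 0.211
grip_force: 0.0
```

```bash
cat >> h.py <<'E'
def look(names,z=.012,tag=None,zmin=.3):
    s=status.read_state();p=read_camera('wrist');print(np.round(s['tool_pos'],4),np.round(s['tcp_rot'],3))
    if tag: save(p,tag)
    for n in names:
        for m in masks_of(p,n):
            v,u=np.nonzero(m['mask']);w=pix2w(p,np.c_[u,v],z,s)[:,:2];c=w.mean(0);a=np.linalg.svd(w-c,full_matrices=False)[2][0];a=a*np.sign(a[0]);t=(w-c)@a
            print(n,round(m['score'],2),np.round(m['bbox']).tolist(),'mid',np.round(c+a*(t.max()+t.min())/2,3),'mean',c.round(3),'len',round(np.ptp(t),3),'ang',np.degrees(np.arctan2(a[1],a[0])).round(1))
E
python3 -c "
from h import *
look(['knife'],.017,'w6.png')"
```

```text
[0.4944 0.2928 0.2232] [-0.081  3.136  0.004]
knife 0.98 [248.0, 73.0, 263.0, 263.0] mid [0.513 0.292] mean [0.509 0.292] len 0.211 ang 2.6
```

View pics/w6.png

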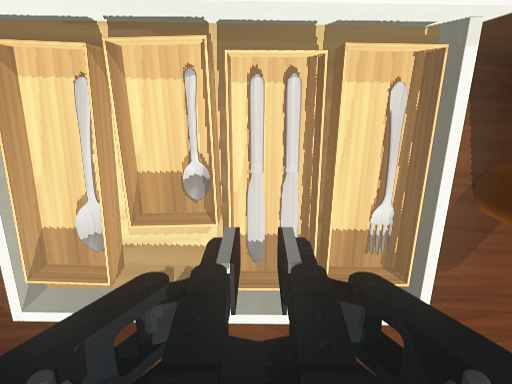

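The knife lies flat in its bin at u≈257, parallel to the other knife with the handle to the front, and its middle measures at the bin centre. Now the tablespoon.

Call:
{"op": "drive_tool", "data": {"rows": [[0,0,4,0,0,0,0.4],[0,0,3.9,0,0,0,0.4],[0,0,0,-0.0057,-0.0406,0,0.4],[0,0,0,-0.0057,-0.0406,0,0.4],[0,0,0,-0.0057,-0.0406,0,0.4],[0,0,0,-0.0057,-0.0406,0,0.4],[0,0,0,-0.0057,-0.0406,0,0.4],[0,0,0,-0.0057,-0.0406,0,0.4]]}}

```text
time: 11.18
tool_pos: [0.5043, 0.0447, 0.2177]
tcp_rot: [-0.134, -3.134, 0.001]
wrist_force: [0.7, -0.4, 0.1]
width: 0.401
grip_force: 0.0
```

Call:
{"op": "drive_tool", "data": {"rows": [[0,0,0,-0.0057,-0.0406,0,0.4],[0,0,0,-0.0057,-0.0406,0,0.4],[0,0,0,-0.0057,-0.0406,0,0.4],[0,0,0,-0.0057,-0.0406,0,0.4],[0,0,0,-0.0057,-0.0406,0,0.4],[0,0,0,-0.0057,-0.0406,0,0.4],[0,0,0,-0.0057,-0.0406,0,0.4],[0,0,0,-0.0057,-0.0406,0,0.4]]}}

```text
time: 11.85
tool_pos: [0.522, -0.2824, 0.2174]
tcp_rot: [-0.136, -3.135, -0.004]
wrist_force: [0.6, 0.5, 0.2]
width: 0.4
grip_force: 0.0
```

Call:
{"op": "drive_tool", "data": {"rows": [[0,0,0,-0.0057,-0.0406,0,0.4],[0,0,0,-0.0057,-0.0406,0,0.4],[0,0,0,-0.0057,-0.0406,0,0.4],[0,0,0,0,0,0,0.4],[0,0,0,0,0,0,0.4],[0,0,0,0,0,0,0.4]]}}

```text
time: 12.35
tool_pos: [0.529, -0.403, 0.2175]
tcp_rot: [-0.137, -3.135, -0.005]
wrist_force: [-0.0, 0.3, -0.3]
width: 0.403
grip_force: 0.0
```

```bash
python3 -c "
from h import *
look(['tablespoon','teaspoon','fork'],.014,'w7.png')"
```

```text
[ 0.529  -0.403   0.2175] [-0.137 -3.135 -0.005]
tablespoon 0.64 [243.0, 87.0, 275.0, 262.0] mid [ 0.551 -0.405] mean [ 0.563 -0.406] len 0.195 ang -4.5
teaspoon 0.73 [414.0, 66.0, 465.0, 200.0] mid [ 0.518 -0.211] mean [ 0.502 -0.208] len 0.137 ang -9.8
teaspoon 0.51 [2.0, 10.0, 120.0, 120.0] mid [ 0.42  -0.598] mean [ 0.419 -0.601] len 0.124 ang 83.1
fork 0.64 [509.0, 196.0, 512.0, 210.0] mid [ 0.6   -0.125] mean [ 0.601 -0.125] len 0.019 ang 4.3
```

Call:
{"op": "drive_tool", "data": {"rows": [[0,0,0,0,0,0.04,0.4],[0,0,0,0,0,0.04,0.4],[0,0,0,0,0,0.04,0.4],[0,0,0,0,0,0.04,0.4],[0,0,0,0,0,0.03,0.4],[0,0,0,0,0,0.019,0.4],[0,0,0,0,0,0,0.4],[0,0,0,0,0,0,0.4]]}}

```text
time: 13.22
tool_pos: [0.5296, -0.4023, 0.0103]
tcp_rot: [-0.133, -3.137, -0.003]
wrist_force: [-0.3, 0.7, 0.0]
width: 0.4
grip_force: 0.0
```

Call:
{"op": "drive_tool", "data": {"rows": [[0,0,0,0,0,0,0],[0,0,0,0,0,0,0],[0,0,0,0,0,0,0],[0,0,0,0,0,0,0],[0,0,0,0,0,0,0],[0,0,0,0,0,0,0]], "force": 60}}

```text
time: 13.72
tool_pos: [0.5322, -0.4052, 0.0143]
tcp_rot: [0.136, 3.134, -0.004]
wrist_force: [1.1, 1.4, 6.2]
width: 0.051
grip_force: 60.3
```

Call:
{"op": "drive_tool", "data": {"rows": [[0,0,0,0,0,-0.01,0],[0,0,0,0,0,-0.03,0],[0,0,0,0,0,-0.04,0],[0,0,0,0,0,-0.04,0],[0,0,0,0,0,-0.04,0],[0,0,0,0,0,-0.04,0],[0,0,0,0,0,0,0],[0,0,0,0,0,0,0]]}}

```text
time: 14.38
tool_pos: [0.5321, -0.4057, 0.2171]
tcp_rot: [0.135, 3.131, -0.009]
wrist_force: [-0.2, 0.3, -1.6]
width: 0.05
grip_force: 58.8
```

```bash
python3 -c "
from h import *
look(['tablespoon'],.2,'w8.png')"
```

```text
[ 0.5321 -0.4057  0.2171] [ 0.135  3.131 -0.009]
tablespoon 0.9 [239.0, 71.0, 276.0, 341.0] mid [ 0.528 -0.406] mean [ 0.506 -0.404] len 0.15 ang -4.5
```

View pics/w8.png

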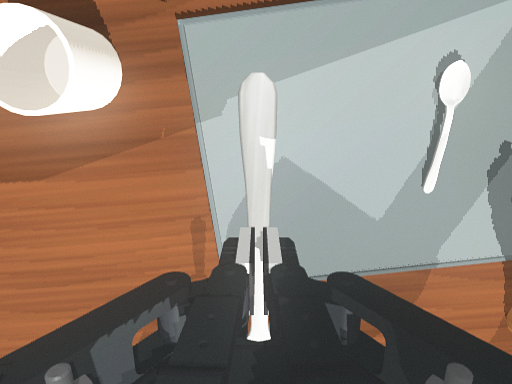

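The tablespoon is held squarely, handle to -X. I'll carry it to the tablespoon bin.

Call:
{"op": "drive_tool", "data": {"rows": [[0,0,-3.9,0,0,0,0],[0,0,0,0.0048,0.0391,0,0],[0,0,0,0.0048,0.0391,0,0],[0,0,0,0.0048,0.0391,0,0],[0,0,0,0.0048,0.0391,0,0],[0,0,0,0.0048,0.0391,0,0],[0,0,0,0.0048,0.0391,0,0],[0,0,0,0.0048,0.0391,0,0]]}}

```text
time: 15.15
tool_pos: [0.4992, -0.1275, 0.2084]
tcp_rot: [-0.03, -3.136, -0.002]
wrist_force: [-0.2, 0.9, -0.8]
width: 0.047
grip_force: 59.2
```

Call:
{"op": "drive_tool", "data": {"rows": [[0,0,0,0.0048,0.0391,0,0],[0,0,0,0.0048,0.0391,0,0],[0,0,0,0.0048,0.0391,0,0],[0,0,0,0.0048,0.0391,0,0],[0,0,0,0.0048,0.0391,0,0],[0,0,0,0,0,0,0],[0,0,0,0,0,0,0],[0,0,0,0,0,0,0]]}}

```text
time: 15.82
tool_pos: [0.4799, 0.0661, 0.2094]
tcp_rot: [-0.026, -3.138, 0.002]
wrist_force: [0.1, -0.7, -1.3]
width: 0.041
grip_force: 59.3
```

```bash
python3 -c "
from h import *
look(['tablespoon','tablespoon_bin'],.048,'w9.png')"
```

```text
[0.4799 0.0661 0.2094] [-2.600e-02 -3.138e+00  2.000e-03]
tablespoon 0.78 [238.0, 73.0, 279.0, 342.0] mid [0.534 0.065] mean [0.491 0.065] len 0.285 ang -0.4
tablespoon_bin 0.76 [227.0, 64.0, 331.0, 278.0] mid [0.495 0.098] mean [0.468 0.096] len 0.218 ang 5.4
```

View pics/w9.png

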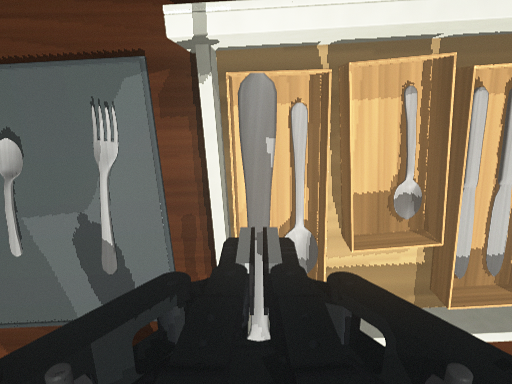

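The tablespoon is over the left (-y) half of its bin; the rim front edge spans u=227–331 and the piece already there is at u≈299, parallel to it. I'll shift 2 mm to -y and lower it.

Call:
{"op": "drive_tool", "data": {"rows": [[0,0,0,-0.003,-0.002,0.03,0],[0,0,0,0,0,0.04,0],[0,0,0,0,0,0.04,0],[0,0,0,0,0,0.03,0],[0,0,0,0,0,0.02,0],[0,0,0,0,0,0.015,0],[0,0,0,0,0,0.01,0],[0,0,0,0,0,0,0]]}}

```text
time: 16.63
tool_pos: [0.4824, 0.0627, 0.024]
tcp_rot: [-0.032, -3.137, 0.001]
wrist_force: [-0.1, 1.0, -0.4]
width: 0.001
grip_force: 0.0
```

Call:
{"op": "drive_tool", "data": {"rows": [[0,0,0,0,0,0,0],[0,0,0,0,0,0,0]]}}

```text
time: 16.8
tool_pos: [0.4851, 0.0637, 0.0272]
tcp_rot: [0.03, 3.14, 0.0]
wrist_force: [0.1, 0.6, -0.2]
width: 0.001
grip_force: 0.0
```

The grip let go of the spoon on the way down: the fingers are fully shut with no force. I'll lift and look.

Call:
{"op": "drive_tool", "data": {"rows": [[0,0,0,0,0,-0.02,0],[0,0,0,0,0,-0.04,0],[0,0,0,0,0,-0.04,0],[0,0,0,0,0,-0.04,0],[0,0,0,0,0,-0.04,0.3],[0,0,0,0.025,0,-0.03,0.3],[0,0,0,0.03,0,-0.01,0.3],[0,0,0,0,0,0,0.3]]}}

```text
time: 17.47
tool_pos: [0.4284, 0.0654, 0.2522]
tcp_rot: [0.028, 3.133, 0.002]
wrist_force: [0.1, 0.4, -0.4]
width: 0.299
grip_force: 0.0
```

```bash
python3 -c "
from h import *
look(['tablespoon'],.018,'w10.png')"
```

```text
[0.4284 0.0654 0.2522] [2.800e-02 3.133e+00 2.000e-03]
tablespoon 0.56 [246.0, 135.0, 280.0, 284.0] mid [0.507 0.066] mean [0.519 0.066] len 0.196 ang -2.0
```

View pics/w10.png

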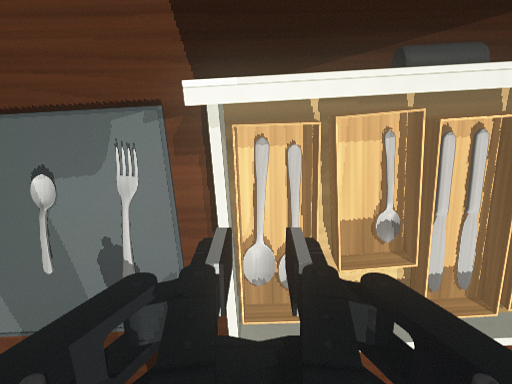

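Luckily the tablespoon dropped cleanly into its bin: it lies at u≈260, v 137–285, handle to the front, full length 196 mm, -2°, and its middle is within 10 mm of the centre. For the remaining pieces I'll grip lower, since the pads slipped off near the tips. Next is the teaspoon, after a half turn of the wrist.

Call:
{"op": "drive_tool", "data": {"rows": [[0,0,7,0,0,0,0.4],[0,0,7,0,0,0,0.4],[0,0,7,0,0,0,0.4],[0,0,7,0,0,0,0.4],[0,0,7,0,0,0,0.4],[0,0,7,0,0,0,0.4],[0,0,7,0,0,0,0.4],[0,0,7,0,0,0,0.4]]}}

```text
time: 18.23
tool_pos: [0.4295, 0.065, 0.2453]
tcp_rot: [-1.508, -2.755, 0.001]
wrist_force: [-0.1, -0.2, 0.4]
width: 0.4
grip_force: 0.0
```

Call:
{"op": "drive_tool", "data": {"rows": [[0,0,7,0,0,0,0.4],[0,0,7,0,0,0,0.4],[0,0,7,0,0,0,0.4],[0,0,7,0,0,0,0.4],[0,0,7,0,0,0,0.4],[0,0,7,0,0,0,0.4],[0,0,7,0,0,0,0.4],[0,0,7,0,0,0,0.4]]}}

```text
time: 18.9
tool_pos: [0.4295, 0.065, 0.2453]
tcp_rot: [-2.625, -1.724, 0.002]
wrist_force: [0.4, -0.7, -0.1]
width: 0.398
grip_force: 0.0
```

Call:
{"op": "drive_tool", "data": {"rows": [[0,0,7,0,0,0,0.4],[0,0,7,0,0,0,0.4],[0,0,7,0,0,0,0.4],[0,0,7,0,0,0,0.4],[0,0,7,0,0,0,0.4],[0,0,7,0,0,0,0.4],[0,0,7,0,0,0,0.4],[0,0,7,0,0,0,0.4]]}}

```text
time: 19.57
tool_pos: [0.4295, 0.065, 0.2453]
tcp_rot: [3.128, 0.29, -0.002]
wrist_force: [-0.0, -0.1, 0.2]
width: 0.398
grip_force: 0.0
```

Call:
{"op": "drive_tool", "data": {"rows": [[0,0,7,0,0,0,0.4],[0,0,7,0,0,0,0.4],[0,0,6.5,0,0,0,0.4],[0,0,0,0,0,0,0.4],[0,0,0,0.0193,0.0321,0,0.4],[0,0,0,0.0193,0.0321,0,0.4],[0,0,0,0.0193,0.0321,0,0.4],[0,0,0,0.0193,0.0321,0,0.4]]}}

```text
time: 20.23
tool_pos: [0.4846, -0.0757, 0.2457]
tcp_rot: [-3.131, 0.254, 0.0]
wrist_force: [0.7, 0.0, -0.4]
width: 0.397
grip_force: 0.0
```

Call:
{"op": "drive_tool", "data": {"rows": [[0,0,0,0.0193,0.0321,0,0.4],[0,0,0,0.0193,0.0321,0,0.4],[0,0,0,0.0193,0.0321,0,0.4],[0,0,0,0.0193,0.0321,0,0.4],[0,0,0,0,0,0,0.4],[0,0,0,0,0,0,0.4],[0,0,0,0,0,0,0.4]]}}

```text
time: 20.82
tool_pos: [0.5385, -0.2136, 0.2451]
tcp_rot: [-3.13, 0.26, 0.003]
wrist_force: [-0.5, -0.3, 0.0]
width: 0.401
grip_force: 0.0
```

```bash
python3 -c "
from h import *
look(['teaspoon','fork'],.013,'w11.png')"
```

```text
[ 0.5385 -0.2136  0.2451] [-3.13e+00  2.60e-01  3.00e-03]
teaspoon 0.81 [245.0, 114.0, 271.0, 228.0] mid [ 0.52 -0.21] mean [ 0.511 -0.208] len 0.139 ang -9.3
teaspoon 0.24 [157.0, 106.0, 190.0, 256.0] mid [ 0.52  -0.105] mean [ 0.522 -0.105] len 0.19 ang -6.4
fork 0.76 [156.0, 105.0, 192.0, 258.0] mid [ 0.519 -0.105] mean [ 0.527 -0.106] len 0.19 ang -6.5
```

Call:
{"op": "drive_tool", "data": {"rows": [[0,0,0,0,0,0.04,0.4],[0,0,0,0,0,0.04,0.4],[0,0,0,0,0,0.04,0.4],[0,0,0,0,0,0.04,0.4],[0,0,0,0,0,0.035,0.4],[0,0,0,0,0,0.02,0.4],[0,0,0,0,0,0,0.4],[0,0,0,0,0,0,0.4]]}}

```text
time: 21.63
tool_pos: [0.5378, -0.2122, 0.0305]
tcp_rot: [-3.13, 0.259, 0.004]
wrist_force: [0.7, 0.2, -0.0]
width: 0.402
grip_force: 0.0
```

Call:
{"op": "drive_tool", "data": {"rows": [[0,0,0,0,0,0,0.4],[0,0,0,0,0,0,0.4],[0,0,0,0,0,0,0.4],[0,0,0,0,0,0,0.4],[0,0,0,0,0,0,0.4],[0,0,0,0,0,0,0.4]]}}

```text
time: 22.13
tool_pos: [0.5393, -0.2139, 0.0321]
tcp_rot: [3.13, -0.261, 0.002]
wrist_force: [0.5, -0.6, -0.3]
width: 0.396
grip_force: 0.0
```

Call:
{"op": "drive_tool", "data": {"rows": [[0,0,0,0,0,0.015,0.4],[0,0,0,0,0,0.012,0.4],[0,0,0,0,0,0,0.4],[0,0,0,0,0,0,0.4],[0,0,0,0,0,0,0.4],[0,0,0,0,0,0,0.4],[0,0,0,0,0,0,0.4]]}}

```text
time: 22.72
tool_pos: [0.5385, -0.2135, 0.004]
tcp_rot: [-3.13, 0.261, 0.001]
wrist_force: [-0.2, 0.2, 0.3]
width: 0.4
grip_force: 0.0
```

Call:
{"op": "drive_tool", "data": {"rows": [[0,0,0,0,0,0,0],[0,0,0,0,0,0,0],[0,0,0,0,0,0,0],[0,0,0,0,0,0,0],[0,0,0,0,0,0,0],[0,0,0,0,0,0,0],[0,0,0,0,0,0,0],[0,0,0,0,0,0,0]], "force": 40}}

```text
time: 23.38
tool_pos: [0.539, -0.2137, 0.0045]
tcp_rot: [3.131, -0.261, 0.001]
wrist_force: [-0.2, -0.4, 1.3]
width: 0.089
grip_force: 39.5
```

Much firmer: the width holds at 0.089. I'll lift and check it stays.

Call:
{"op": "drive_tool", "data": {"rows": [[0,0,0,0,0,-0.01,0],[0,0,0,0,0,-0.03,0],[0,0,0,0,0,-0.04,0],[0,0,0,0,0,-0.04,0],[0,0,0,0,0,-0.04,0],[0,0,0,0,0,-0.03,0],[0,0,0,0,0,-0.01,0]]}}

```text
time: 23.97
tool_pos: [0.5417, -0.215, 0.2116]
tcp_rot: [3.127, -0.261, 0.015]
wrist_force: [0.8, -0.0, 0.6]
width: 0.089
grip_force: 39.0
```

Call:
{"op": "drive_tool", "data": {"rows": [[0,0,-7,0,0,0,0],[0,0,-7,0,0,0,0],[0,0,-7,0,0,0,0],[0,0,-7,0,0,0,0],[0,0,-7,0,0,0,0],[0,0,-7,0,0,0,0],[0,0,-7,0,0,0,0],[0,0,-7,0,0,0,0]]}}

```text
time: 24.63
tool_pos: [0.5379, -0.2133, 0.2031]
tcp_rot: [-2.882, -1.247, 0.003]
wrist_force: [-0.3, 0.3, -0.1]
width: 0.088
grip_force: 39.0
```

Call:
{"op": "drive_tool", "data": {"rows": [[0,0,-7,0,0,0,0],[0,0,-7,0,0,0,0],[0,0,-7,0,0,0,0],[0,0,-7,0,0,0,0],[0,0,-7,0,0,0,0],[0,0,-7,0,0,0,0],[0,0,-7,0,0,0,0],[0,0,-7,0,0,0,0]]}}

```text
time: 25.3
tool_pos: [0.5379, -0.2133, 0.2031]
tcp_rot: [-1.958, -2.454, 0.001]
wrist_force: [-0.1, -0.2, -0.2]
width: 0.085
grip_force: 39.0
```

Call:
{"op": "drive_tool", "data": {"rows": [[0,0,-7,0,0,0,0],[0,0,-7,0,0,0,0],[0,0,-7,0,0,0,0],[0,0,-7,0,0,0,0],[0,0,-7,0,0,0,0],[0,0,-7,0,0,0,0],[0,0,-7,0,0,0,0],[0,0,-7,0,0,0,0]]}}

```text
time: 25.97
tool_pos: [0.5379, -0.2133, 0.2031]
tcp_rot: [-0.577, -3.086, -0.001]
wrist_force: [-0.1, 0.2, 0.0]
width: 0.088
grip_force: 39.0
```

Call:
{"op": "drive_tool", "data": {"rows": [[0,0,-7,0,0,0,0],[0,0,-7,0,0,0,0],[0,0,-7,0,0,0,0],[0,0,-3.5,0,0,0,0],[0,0,0,0,0,0,0],[0,0,0,0,0,0,0],[0,0,0,0,0,0,0]]}}

```text
time: 26.55
tool_pos: [0.5384, -0.2135, 0.2037]
tcp_rot: [0.078, -3.14, -0.001]
wrist_force: [0.4, -0.0, -0.2]
width: 0.087
grip_force: 39.0
```

Call:
{"op": "drive_tool", "data": {"rows": [[0,0,0,0.0062,0.0398,0,0],[0,0,0,0.0062,0.0398,0,0],[0,0,0,0.0062,0.0398,0,0],[0,0,0,0.0062,0.0398,0,0],[0,0,0,0.0062,0.0398,0,0],[0,0,0,0.0062,0.0398,0,0],[0,0,0,0.0062,0.0398,0,0],[0,0,0,0.0062,0.0398,0,0]]}}

```text
time: 27.22
tool_pos: [0.472, 0.1034, 0.2044]
tcp_rot: [-0.078, 3.14, 0.0]
wrist_force: [1.3, -0.2, -0.7]
width: 0.087
grip_force: 39.1
```

Call:
{"op": "drive_tool", "data": {"rows": [[0,0,0,0.0062,0.0398,0,0],[0,0,0,0.0062,0.0398,0,0],[0,0,0,0,0,0,0],[0,0,0,0,0,0,0],[0,0,0,0,0,0,0],[0,0,0,0,0,0,0],[0,0,0,0,0,0,0]]}}

```text
time: 27.8
tool_pos: [0.4567, 0.1792, 0.2042]
tcp_rot: [0.077, -3.14, 0.001]
wrist_force: [0.7, -0.1, -0.9]
width: 0.087
grip_force: 39.2
```

```bash
python3 -c "
from h import *
look(['teaspoon'],.195,'w12.png')"
```

```text
[0.4567 0.1792 0.2042] [ 7.70e-02 -3.14e+00  1.00e-03]
teaspoon 0.92 [247.0, 144.0, 275.0, 344.0] mid [0.465 0.18 ] mean [0.456 0.179] len 0.111 ang 2.5
```

View pics/w12.png

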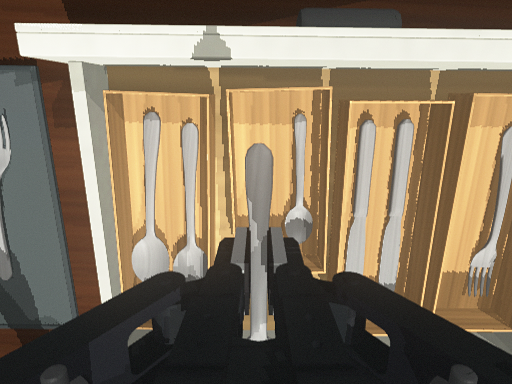

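The teaspoon is centred in the free half of its bin; the rim front edge spans u=228–332, the held spoon is at u=259 and the piece already there at u=301. I'll lower and release.

Call:
{"op": "drive_tool", "data": {"rows": [[0,0,0,0,0,0.03,0],[0,0,0,0,0,0.04,0],[0,0,0,0,0,0.04,0],[0,0,0,0,0,0.03,0],[0,0,0,0,0,0.02,0],[0,0,0,0,0,0.015,0],[0,0,0,0,0,0.01,0],[0,0,0,0,0,0.004,0]]}}

```text
time: 28.57
tool_pos: [0.4555, 0.1795, 0.0136]
tcp_rot: [0.079, -3.138, 0.001]
wrist_force: [-0.8, -0.5, 0.0]
width: 0.091
grip_force: 39.2
```

Call:
{"op": "drive_tool", "data": {"rows": [[0,0,0,0,0,0,0],[0,0,0,0,0,0,0],[0,0,0,0,0,0,0],[0,0,0,0,0,0,0],[0,0,0,0,0,0,0]]}}

```text
time: 28.98
tool_pos: [0.4573, 0.1809, 0.0164]
tcp_rot: [-0.081, 3.138, 0.001]
wrist_force: [0.1, -0.5, -0.3]
width: 0.09
grip_force: 39.2
```

Call:
{"op": "drive_tool", "data": {"rows": [[0,0,0,0,0,0.002,0],[0,0,0,0,0,0,0],[0,0,0,0,0,0,0.16],[0,0,0,0,0,0,0.16],[0,0,0,0,0,0,0.16],[0,0,0,0,0,0,0.16]]}}

```text
time: 29.48
tool_pos: [0.4564, 0.1806, 0.0133]
tcp_rot: [-0.081, 3.14, 0.0]
wrist_force: [0.4, -0.3, 0.8]
width: 0.159
grip_force: 0.0
```

Call:
{"op": "drive_tool", "data": {"rows": [[0,0,0,0,0,-0.02,0.16],[0,0,0,0,0,-0.04,0.16],[0,0,0,0,0,-0.04,0.16],[0,0,0,0,0,-0.04,0.16],[0,0,0,0,0,-0.04,0.3],[0,0,0,0,0,-0.03,0.3],[0,0,0,0,0,0,0.3],[0,0,0,0,0,0,0.3]]}}

```text
time: 30.15
tool_pos: [0.4581, 0.1812, 0.2262]
tcp_rot: [-0.081, 3.135, 0.003]
wrist_force: [-0.8, 0.6, -1.2]
width: 0.299
grip_force: 0.0
```

```bash
python3 -c "
from h import *
look(['teaspoon'],.017,'w13.png')"
```

```text
[0.4581 0.1812 0.2262] [-8.100e-02  3.135e+00  3.000e-03]
teaspoon 0.88 [243.0, 111.0, 271.0, 236.0] mid [0.478 0.182] mean [0.486 0.182] len 0.14 ang 2.7
teaspoon 0.54 [225.0, 80.0, 326.0, 260.0] mid [0.482 0.198] mean [0.465 0.199] len 0.211 ang -0.8
```

The teaspoon lies in its bin with its middle at (0.478, 0.182), full length 140 mm and 2.7°. Last is the fork.

Call:
{"op": "drive_tool", "data": {"rows": [[0,0,7,0,0,0,0.4],[0,0,7,0,0,0,0.4],[0,0,7,0,0,0,0.4],[0,0,7,0,0,0,0.4],[0,0,7,0,0,0,0.4],[0,0,7,0,0,0,0.4],[0,0,7,0,0,0,0.4],[0,0,7,0,0,0,0.4]]}}

```text
time: 30.92
tool_pos: [0.4547, 0.18, 0.2202]
tcp_rot: [-1.41, -2.803, 0.006]
wrist_force: [0.2, 1.1, -0.4]
width: 0.398
grip_force: 0.0
```

Call:
{"op": "drive_tool", "data": {"rows": [[0,0,7,0,0,0,0.4],[0,0,7,0,0,0,0.4],[0,0,7,0,0,0,0.4],[0,0,7,0,0,0,0.4],[0,0,7,0,0,0,0.4],[0,0,7,0,0,0,0.4],[0,0,7,0,0,0,0.4],[0,0,7,0,0,0,0.4]]}}

```text
time: 31.58
tool_pos: [0.4547, 0.18, 0.2202]
tcp_rot: [-2.563, -1.815, 0.008]
wrist_force: [-0.3, -0.3, -1.1]
width: 0.399
grip_force: 0.0
```

Call:
{"op": "drive_tool", "data": {"rows": [[0,0,7,0,0,0,0.4],[0,0,7,0,0,0,0.4],[0,0,7,0,0,0,0.4],[0,0,7,0,0,0,0.4],[0,0,7,0,0,0,0.4],[0,0,7,0,0,0,0.4],[0,0,7,0,0,0,0.4],[0,0,7,0,0,0,0.4]]}}

```text
time: 32.25
tool_pos: [0.4547, 0.18, 0.2202]
tcp_rot: [3.115, 0.399, -0.008]
wrist_force: [-0.7, -0.4, 0.6]
width: 0.402
grip_force: 0.0
```

Call:
{"op": "drive_tool", "data": {"rows": [[0,0,7,0,0,0,0.4],[0,0,7,0,0,0,0.4],[0,0,7,0,0,0,0.4],[0,0,0,0,0,0,0.4],[0,0,0,0,0,0,0.4]]}}

```text
time: 32.67
tool_pos: [0.4552, 0.1802, 0.2211]
tcp_rot: [3.136, -0.16, -0.006]
wrist_force: [-0.5, 0.4, -0.0]
width: 0.401
grip_force: 0.0
```

Call:
{"op": "drive_tool", "data": {"rows": [[0,0,0,0.014,0.0346,0,0.4],[0,0,0,0.014,0.0346,0,0.4],[0,0,0,0.014,0.0346,0,0.4],[0,0,0,0.014,0.0346,0,0.4],[0,0,0,0.014,0.0346,0,0.4],[0,0,0,0.014,0.0346,0,0.4],[0,0,0,0.014,0.0346,0,0.4],[0,0,0,0.014,0.0346,0,0.4]]}}

```text
time: 33.33
tool_pos: [0.5382, -0.1082, 0.2222]
tcp_rot: [-3.137, 0.16, 0.003]
wrist_force: [0.1, 1.1, 0.4]
width: 0.401
grip_force: 0.0
```

Call:
{"op": "drive_tool", "data": {"rows": [[0,0,0,0,0,0,0.4],[0,0,0,0,0,0,0.4],[0,0,0,0,0,0,0.4],[0,0,0,0,0,0,0.4],[0,0,0,0,0,0,0.4]]}}

```text
time: 33.75
tool_pos: [0.5382, -0.1051, 0.2229]
tcp_rot: [-3.137, 0.162, 0.001]
wrist_force: [-0.4, 0.3, 0.7]
width: 0.4
grip_force: 0.0
```

```bash
python3 -c "
from h import *
look(['fork'],.013,'w14.png')"
```

```text
[ 0.5382 -0.1051  0.2229] [-3.137e+00  1.620e-01  1.000e-03]
fork 0.96 [250.0, 90.0, 268.0, 253.0] mid [ 0.52  -0.104] mean [ 0.53  -0.105] len 0.187 ang -6.8
```

Call:
{"op": "drive_tool", "data": {"rows": [[0,0,0,0,0,0.04,0.4],[0,0,0,0,0,0.04,0.4],[0,0,0,0,0,0.04,0.4],[0,0,0,0,0,0.035,0.4],[0,0,0,0,0,0.025,0.4],[0,0,0,0,0,0.01,0.4],[0,0,0,0,0,0,0.4],[0,0,0,0,0,0,0.4]]}}

```text
time: 34.52
tool_pos: [0.5391, -0.1061, 0.0339]
tcp_rot: [3.137, -0.164, 0.0]
wrist_force: [0.1, -0.4, 0.9]
width: 0.398
grip_force: 0.0
```

Call:
{"op": "drive_tool", "data": {"rows": [[0,0,0,0,0,0,0.4],[0,0,0,0,0,0,0.4],[0,0,0,0,0,0,0.4],[0,0,0,0,0,0,0.4],[0,0,0,0,0,0,0.4],[0,0,0,0,0,0,0.4]]}}

```text
time: 35.02
tool_pos: [0.5389, -0.1066, 0.0338]
tcp_rot: [3.137, -0.166, 0.001]
wrist_force: [0.1, 0.1, -0.1]
width: 0.4
grip_force: 0.0
```

Call:
{"op": "drive_tool", "data": {"rows": [[0,0,0,0,0,0.017,0.4],[0,0,0,0,0,0.012,0.4],[0,0,0,0,0,0,0.4],[0,0,0,0,0,0,0.4],[0,0,0,0,0,0,0.4],[0,0,0,0,0,0,0.4],[0,0,0,0,0,0,0.4]]}}

```text
time: 35.6
tool_pos: [0.5383, -0.1064, 0.004]
tcp_rot: [-3.137, 0.166, 0.001]
wrist_force: [0.3, -0.4, -0.4]
width: 0.396
grip_force: 0.0
```

Call:
{"op": "drive_tool", "data": {"rows": [[0,0,0,0,0,0,0],[0,0,0,0,0,0,0],[0,0,0,0,0,0,0],[0,0,0,0,0,0,0],[0,0,0,0,0,0,0],[0,0,0,0,0,0,0],[0,0,0,0,0,0,0],[0,0,0,0,0,0,0]], "force": 40}}

```text
time: 36.27
tool_pos: [0.5389, -0.1065, 0.0045]
tcp_rot: [3.137, -0.166, 0.001]
wrist_force: [-1.4, 0.3, 2.5]
width: 0.101
grip_force: 39.3
```

Call:
{"op": "drive_tool", "data": {"rows": [[0,0,0,0,0,-0.01,0],[0,0,0,0,0,-0.03,0],[0,0,0,0,0,-0.04,0],[0,0,0,0,0,-0.04,0],[0,0,0,0,0,-0.04,0],[0,0,0,0,0,-0.03,0],[0,0,0,0,0,-0.01,0],[0,0,-7,0,0,0,0]]}}

```text
time: 36.93
tool_pos: [0.541, -0.1071, 0.2092]
tcp_rot: [3.139, 0.027, 0.012]
wrist_force: [-0.1, -1.1, -0.4]
width: 0.1
grip_force: 39.1
```

Call:
{"op": "drive_tool", "data": {"rows": [[0,0,-7,0,0,0,0],[0,0,-7,0,0,0,0],[0,0,-7,0,0,0,0],[0,0,-7,0,0,0,0],[0,0,-7,0,0,0,0],[0,0,-7,0,0,0,0],[0,0,-7,0,0,0,0],[0,0,-7,0,0,0,0]]}}

```text
time: 37.6
tool_pos: [0.5376, -0.1062, 0.2031]
tcp_rot: [-2.756, -1.506, 0.003]
wrist_force: [1.2, 0.5, 0.5]
width: 0.099
grip_force: 39.1
```

Call:
{"op": "drive_tool", "data": {"rows": [[0,0,-7,0,0,0,0],[0,0,-7,0,0,0,0],[0,0,-7,0,0,0,0],[0,0,-7,0,0,0,0],[0,0,-7,0,0,0,0],[0,0,-7,0,0,0,0],[0,0,-7,0,0,0,0],[0,0,-7,0,0,0,0]]}}

```text
time: 38.27
tool_pos: [0.5376, -0.1063, 0.2031]
tcp_rot: [-1.726, -2.622, 0.001]
wrist_force: [-0.5, -0.5, 0.1]
width: 0.098
grip_force: 39.1
```

Call:
{"op": "drive_tool", "data": {"rows": [[0,0,-7,0,0,0,0],[0,0,-7,0,0,0,0],[0,0,-7,0,0,0,0],[0,0,-7,0,0,0,0],[0,0,-7,0,0,0,0],[0,0,-7,0,0,0,0],[0,0,-7,0,0,0,0],[0,0,-7,0,0,0,0]]}}

```text
time: 38.93
tool_pos: [0.5376, -0.1063, 0.2031]
tcp_rot: [-0.293, -3.126, -0.0]
wrist_force: [0.7, -0.3, -0.1]
width: 0.102
grip_force: 39.1
```

Call:
{"op": "drive_tool", "data": {"rows": [[0,0,-7,0,0,0,0],[0,0,-7,0,0,0,0],[0,0,0,0,0,0,0],[0,0,0,0,0,0,0],[0,0,0,0,0,0,0]]}}

```text
time: 39.35
tool_pos: [0.5382, -0.1064, 0.2037]
tcp_rot: [0.076, -3.14, -0.0]
wrist_force: [-0.5, -0.4, -0.8]
width: 0.105
grip_force: 39.1
```

Call:
{"op": "drive_tool", "data": {"rows": [[0,0,0,0.0023,0.0389,0,0],[0,0,0,0.0023,0.0389,0,0],[0,0,0,0.0023,0.0389,0,0],[0,0,0,0.0023,0.0389,0,0],[0,0,0,0.0023,0.0389,0,0],[0,0,0,0.0023,0.0389,0,0],[0,0,0,0.0023,0.0389,0,0],[0,0,0,0.0023,0.0389,0,0]]}}

```text
time: 40.02
tool_pos: [0.5035, 0.2052, 0.2043]
tcp_rot: [-0.077, 3.14, -0.0]
wrist_force: [-0.1, 0.0, 0.3]
width: 0.099
grip_force: 39.1
```

Call:
{"op": "drive_tool", "data": {"rows": [[0,0,0,0.0023,0.0389,0,0],[0,0,0,0.0023,0.0389,0,0],[0,0,0,0.0023,0.0389,0,0],[0,0,0,0.0023,0.0389,0,0],[0,0,0,0.0023,0.0389,0,0],[0,0,0,0,0,0,0],[0,0,0,0,0,0,0],[0,0,0,0,0,0,0]]}}

```text
time: 40.68
tool_pos: [0.4824, 0.3967, 0.2037]
tcp_rot: [0.081, -3.14, 0.002]
wrist_force: [1.7, -0.0, -0.4]
width: 0.098
grip_force: 39.2
```

Call:
{"op": "drive_tool", "data": {"rows": [[0,0,0,0,0,0,0],[0,0,0,0,0,0,0],[0,0,0,0,0,0,0]]}}

```text
time: 40.93
tool_pos: [0.4831, 0.3957, 0.2044]
tcp_rot: [-0.078, 3.141, -0.0]
wrist_force: [0.5, 0.2, -0.5]
width: 0.099
grip_force: 39.2
```

```bash
python3 -c "
from h import *
look(['fork_bin'],.048,'w15.png');look(['fork'],.2)"
```

```text
[0.4831 0.3957 0.2044] [-0.078  3.141 -0.   ]
fork_bin 0.58 [231.0, 48.0, 338.0, 273.0] mid [0.484 0.429] mean [0.451 0.423] len 0.229 ang 9.7
[0.4831 0.396  0.2045] [-0.078  3.14   0.   ]
fork 0.9 [237.0, 82.0, 280.0, 340.0] mid [0.476 0.396] mean [0.46  0.395] len 0.134 ang 2.9
```

View pics/w15.png

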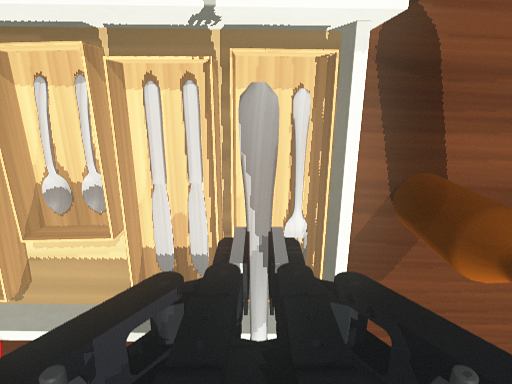

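The picture shows the held fork (u≈259) over the fork bin (rim u=231–338), handle to the front, about 4 mm too near the -y wall. The knife and teaspoon pairs look right. I'll shift +4 mm in y and lower.

Call:
{"op": "drive_tool", "data": {"rows": [[0,0,0,0,0.004,0.03,0],[0,0,0,0,0,0.04,0],[0,0,0,0,0,0.04,0],[0,0,0,0,0,0.03,0],[0,0,0,0,0,0.02,0],[0,0,0,0,0,0.015,0],[0,0,0,0,0,0.01,0],[0,0,0,0,0,0.004,0]]}}

```text
time: 41.8
tool_pos: [0.4815, 0.4001, 0.0133]
tcp_rot: [0.08, -3.138, 0.003]
wrist_force: [0.6, -0.4, 0.4]
width: 0.097
grip_force: 39.2
```

Call:
{"op": "drive_tool", "data": {"rows": [[0,0,0,0,0,0.002,0],[0,0,0,0,0,0,0],[0,0,0,0,0,0,0],[0,0,0,0,0,0,0],[0,0,0,0,0,0,0]]}}

```text
time: 42.22
tool_pos: [0.4833, 0.4017, 0.0146]
tcp_rot: [-0.081, 3.139, 0.002]
wrist_force: [-1.3, -0.2, -0.4]
width: 0.102
grip_force: 39.2
```

Call:
{"op": "drive_tool", "data": {"rows": [[0,0,0,0,0,0,0.17],[0,0,0,0,0,0,0.17],[0,0,0,0,0,0,0.17],[0,0,0,0,0,0,0.17]]}}

```text
time: 42.55
tool_pos: [0.4826, 0.4011, 0.0135]
tcp_rot: [-0.081, 3.14, 0.0]
wrist_force: [0.9, 0.0, 0.1]
width: 0.17
grip_force: 0.0
```

Call:
{"op": "drive_tool", "data": {"rows": [[0,0,0,0,0,-0.02,0.17],[0,0,0,0,0,-0.04,0.17],[0,0,0,0,0,-0.04,0.17],[0,0,0,0,0,-0.04,0.17],[0,0,0,0,0,-0.04,0.3],[0,0,0,0,0,-0.03,0.3],[0,0,0,0,0,0,0.3],[0,0,0,0,0,0,0.3]]}}

```text
time: 43.22
tool_pos: [0.484, 0.4022, 0.227]
tcp_rot: [-0.081, 3.135, 0.006]
wrist_force: [0.1, 0.3, -0.5]
width: 0.302
grip_force: 0.0
```

```bash
python3 -c "
from h import *
look(['fork','knife','teaspoon'],.017,'w16.png')"
```

```text
[0.484  0.4022 0.227 ] [-0.081  3.135  0.006]
fork 0.67 [250.0, 87.0, 268.0, 253.0] mid [0.505 0.402] mean [0.502 0.402] len 0.192 ang 2.3
knife 0.68 [142.0, 78.0, 174.0, 266.0] mid [0.513 0.292] mean [0.506 0.292] len 0.211 ang 2.6
teaspoon 0.84 [40.0, 75.0, 76.0, 208.0] mid [0.478 0.181] mean [0.486 0.182] len 0.141 ang 2.1
teaspoon 0.81 [2.0, 324.0, 13.0, 352.0] mid [0.739 0.084] mean [0.737 0.084] len 0.048 ang -10.5
teaspoon 0.57 [1.0, 120.0, 34.0, 287.0] mid [0.56  0.122] mean [0.58  0.121] len 0.204 ang -4.5
```

All three are confirmed. As a last check on the tablespoon that dropped, I'll triangulate its ends (wrist against top) to test that it lies level.

Call:
{"op": "drive_tool", "data": {"rows": [[0,0,0,0.0,-0.04,0,0.3],[0,0,0,0.0,-0.04,0,0.3],[0,0,0,0.0,-0.04,0,0.3],[0,0,0,0.0,-0.04,0,0.3],[0,0,0,0.0,-0.04,0,0.3],[0,0,0,0.0,-0.04,0,0.3],[0,0,0,0.0,-0.04,0,0.3],[0,0,0,0,0,0,0.3]]}}

```text
time: 44.08
tool_pos: [0.4958, 0.1151, 0.2212]
tcp_rot: [0.073, -3.137, 0.006]
wrist_force: [-0.0, -0.1, -1.4]
width: 0.297
grip_force: 0.0
```

Call:
{"op": "drive_tool", "data": {"rows": [[0,0,0,0.02,0,-0.03,0.3],[0,0,0,0.03,0,-0.01,0.3],[0,0,0,0.03,0,0,0.3],[0,0,0,0,0,0,0.3],[0,0,0,0,0,0,0.3],[0,0,0,0,0,0,0.3],[0,0,0,0,0,0,0.3]]}}

```text
time: 44.67
tool_pos: [0.4173, 0.1175, 0.2624]
tcp_rot: [0.081, -3.139, 0.0]
wrist_force: [0.3, -0.3, -0.7]
width: 0.299
grip_force: 0.0
```

```bash
python3 - <<'E'
from h import *
s=status.read_state()
for cam in ['wrist','side','top']:
    p=read_camera(cam)
    for n in ['tablespoon']+(['mug','mill'] if cam=='top' else []):
        for m in masks_of(p,n):
            v,u=np.nonzero(m['mask'])
            for z in (.011,.023):
                w=pix2w(p,np.c_[u,v],z,s)[:,:2];c=w.mean(0);a=np.linalg.svd(w-c,full_matrices=False)[2][0];a=a*np.sign(a[0]);t=(w-c)@a
                print(cam,n,round(m['score'],2),z,'ends',(c+a*t.min()).round(3),(c+a*t.max()).round(3))
E
```

```text
wrist tablespoon 0.55 0.011 ends [0.41 0.07] [0.531 0.064]
wrist tablespoon 0.55 0.023 ends [0.408 0.071] [0.526 0.065]
side tablespoon 0.64 0.011 ends [0.411 0.066] [0.605 0.055]
side tablespoon 0.64 0.023 ends [0.408 0.074] [0.6   0.064]
top tablespoon 0.84 0.011 ends [0.422 0.068] [0.6   0.063]
top tablespoon 0.84 0.023 ends [0.422 0.068] [0.599 0.063]
top mug 0.67 0.011 ends [ 0.402 -0.666] [ 0.438 -0.544]
top mug 0.67 0.023 ends [ 0.402 -0.66 ] [ 0.438 -0.54 ]
top mill 0.8 0.011 ends [ 0.743 -0.068] [ 0.828 -0.096]
top mill 0.8 0.023 ends [ 0.74  -0.067] [ 0.825 -0.095]
top mill 0.51 0.011 ends [0.425 0.07 ] [0.603 0.061]
top mill 0.51 0.023 ends [0.425 0.069] [0.602 0.061]
```

Handle end z ≈ 14 mm and bowl rim ≈ 22 mm, so the tablespoon lies level on the bin floor. The arm touches nothing, so I'm handing in.

```bash
python3 -c "
from h import *
print(workorder.finish_job())"
```

```text
the job is handed in; nothing more can be done
None
```

I put the fork, knife, tablespoon and teaspoon in their own bins, measured lengthwise and handle to the drawer front, and handed the job in at about 45 s. The tablespoon slipped from the grip while being lowered but measured level in its bin, the mug and mill were not touched, and the hand-in returned no verdict.

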